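# Work a seized pin out of a drill jig and post it in the collecting box

### The arm

A 6-joint arm with a two-finger parallel gripper is mounted at the origin on the work surface. World frame = base frame: x ahead of the robot, y to its left, z up, the work surface at z = 0. Lengths are in m, angles in rad, forces in N, time in s.
With the tool pointing down it reaches from about 0.325 to 0.775 m from the base axis. Payload 5.5 kg.
Tool frame: the origin (TCP) lies between the finger pads; the fingertips stand 25 mm ahead of it and the grasp point (between the pads) lies 6 mm ahead of it; z points along the fingers, y is the direction in which the jaws open and shut (so a half turn about z gives the same grasp; the last joint's range is limited). The gripper opens to 85 mm and grips with 20 to 120 N. Pads are 22 mm wide; open, the fingers measure 114 mm over their backs; the gripper's body (76 mm by 85 mm) begins 54 mm behind the grasp point. The pads swing forward as they close: fully open they stand 13 mm farther back than shut.
Start: joints at [-1.286, 0.091, 1.231, -0, 1.82, -0.057], TCP at [0.201, -0.565, 0.256] pointing down, gripper open.
Joint ranges: [-2.87, 2.87], [-0.86, 2.18], [0.17, 2.46], [-1.51, 4.65], [0.06, 2.69], [-2.65, 2.65]. Speed limits (rad/s): [2.57, 2.57, 3.01, 3.14, 3.14, 3.14].

### API

Orientations are given as [roll, pitch, yaw] about the fixed x, y, z axes, in that order (R = Rz(yaw) Ry(pitch) Rx(roll)).
In Python, from bench import sensors, eyes, ctrl, nets gives the robot as it stands.
- The arm moves only by the tool step_arm, never from a script. Its argument "deltas" is a list that holds one entry, the list of rows, each a list of 6 numbers: the shift along the world's x, y, z in mm, then the turn, a rotation vector about the world's x, y, z in degrees. A call has 1 to 20 rows; each row is the pose to reach, as a shift and turn from the pose commanded when the call began; what a row does not reach only later rows make up. A row lasts 1/10 s, in which the tool goes at most 50 mm and 8.59 degrees, less where a joint would pass 70% of its speed; a pose out of reach is approached as far as the arm can. A call with a gripper value outside its range is refused whole. "hand" is the opening in per cent of the stroke, from 0 (shut) to 100 (fully open), set as the call begins (left out, the last holds). The fingers move at their own pace and stop on an object; the grip force is fixed at half the most. Time passes only in rows, so rows that repeat a pose let the fingers close. It gives the time, the measured TCP pose, the force and the opening at its end, in the units of the state.
- sensors.read_state(): the state, without advancing time (a new reading comes with each control period).
- eyes.camera(name): name is "scene" or "top" or "wrist"; returns a dict with "pixels" (400x640x3 uint8, red, green, blue), "depth" (400x640 float32, m along the optical axis (not along the pixel's ray), 0 where there is no reading), "fx", "fy", "cx", "cy" (pixels), "view" (4x4, takes a point from world to camera coordinates). Camera axes: x right, y down, z forward; pixel columns grow to the right and rows downward; lengths in m; the calibration is good to about 2 mm. A picture is of the moment at which its call begins.
- ctrl.close_job(): hands the job in, once; it reports no verdict.
Trained networks look in the newest picture that a camera, given by its name, has taken for a name from the list of things; names that differ only in an ending like _2 or _b are one class to them, and where a whole thing is asked for, a point or a joint stands for the part that bears it (a point fixed in the world has none). Each returns a list of dicts, best first, with "score" (0 to 1); they miss things now and then, are a little off and sometimes report something else, mostly with a low value. They report only what shows in the picture. A call takes as long as a camera call. They do not tell look-alikes from the thing itself.
- nets.look_for(thing, camera): "bbox" ([left, top, right, bottom] in pixels, round what is visible of it).
- nets.trace(thing, camera): "region" (400x640 bool, what is visible of it) and "bbox" ([left, top, right, bottom] in pixels, round what is visible of it).
The state is a dict: "time": time; "joints": joint angles; "dq": joint speeds; "tau": joint torques, N m; "position": TCP position; "orientation": TCP orientation; "ft_force": force on the tool from outside, world axes, zero at the start; "moment": the same for the moment, N m; "grip_width": opening from 0.0 (shut) to 1.0 (fully open).
Only numpy, scipy, OpenCV 4.12 (cv2) and the standard library are available. Lean on these libraries where they do the work, as an engineer would, in place of code of your own. Each camera call takes 0.05 s, during which the arm holds its last target.

### The job

The flat-headed pin has seized in the bore of the small drill jig. Work it out by twisting it to and fro while pulling up gently, without lifting the jig's block off its base plate (a straight pull only brings the block up with it). Then push the pin through the sprung flap in the top of the collecting box, let go so that it falls inside, and see that the flap has shut.

Things in the scene. Friction and masses are not known exactly. Their poses are not given: they have to be found in the camera images.
- pin_grip (a point): Centre of the seized pin's head, the part to grip. The pin is bare metal, upright, 170 g. Its head is a flat upright tab: 34 mm wide along the pin's x, 12 mm thick along its y (squeeze along y, 40 to 50 N), 26 mm high, this point half-way up; z points up the pin. At the start this point is 27 mm above the top of the jig block.
- pin: The same pin, axes as above; origin at the centre of the lower end of its shaft, 67 mm below pin_grip. The shaft, below the head, is round, 16 mm in diameter, 54 mm long. At the start its lowest 40 mm sit in the bore.
- jig_bore (a point): Centre of the bore's mouth, top of the jig block, z up. Spring pads in the bore clamp the shaft: some 26 N of friction along, 0.21 N m to twist. Friction opposes the direction of sliding, so while the pin turns it resists lifting weakly if it rises clearly less than its surface slides round (1 rad = 8 mm; rise 2 to 3 mm with it). Pads let go after 26 mm of rise; shaft clear of block after 40 mm.
- jig: The drill jig: dark steel base plate 110 x 90 x 12 mm (x, y, z), screwed to the bench; origin at the centre of its underside, on the bench. On it stands a bright steel block, 70 x 60 x 50 mm, its top 62 mm above the origin (two guide posts and a collar stand 3 mm higher). The bore is upright at the block's centre, above the origin.
- jig_block (a joint): How far the jig's block has been lifted off its base plate, in m: 0 = seated. Only its weight (about 17 N, 1.7 kg) holds it down: pulled harder it slides up its guide posts, at most 30 mm; it cannot turn. It drops back when let down.
- bin_mouth (a point): Centre of the flap opening, at the top face of the collecting box. The box is grey sheet metal, fixed, 130 x 130 x 125 mm high, empty, 117 mm deep inside; this point is 125 mm above the bench. The opening is 84 x 84 mm, its sides along x and y of this frame, z up. A bright hinge bar, 5 mm high, lies on the box along the opening's +x side.
- flap (a joint): Angle of the bare steel flap that fills the opening (3 mm thick, its top 2 to 3 mm below the top face), in rad: 0 = shut (level); grows as it swings down into the box about its +x edge, at most 1.4. A light spring shuts it; about 1 N at its middle opens it, and the pin's own weight also does.
There are look-alikes about, which are no part of the job. Of the things shaped like the part that bears bin_mouth, the grey one is meant.

How it is judged:
On the way, in this order (a step that is already met when the one before it is completed fails the run):
1. the pin is out of the jig's bore, the block still down on its base plate (z of pin_grip in the frame of jig above 0.131 m and value of joint jig_block below 0.003 m), for 0.1 s.
2. the pin has pushed the box's flap open (value of joint flap above 0.4 rad and horizontal distance between pin_grip and bin_mouth below 0.07 m), for 0.05 s.
At the end, for the whole second after the job is handed in: The pin lies at rest inside the collecting box (its head within the box's walls and at least 15 mm below the top face), the flap is shut again (under 0.1 rad) and the jig's block is down on its base plate (within 3 mm) (x of pin_grip in the frame of bin_mouth between -0.065 and 0.065 m and y of pin_grip in the frame of bin_mouth between -0.065 and 0.065 m and z of pin_grip in the frame of bin_mouth below -0.015 m and linear speed of pin below 0.05 m/s and value of joint flap below 0.1 rad and value of joint jig_block below 0.003 m); the robot touches nothing.
It fails at once if the jig's block was lifted more than 10 mm off its base plate (value of joint jig_block above 0.01 m).
It also fails if it takes over 72 s, if anything falls off the work surface, if the arm or the gripper's body presses on something with over 40 N, if the wrist force passes 120 N, or if a joint passes its speed limit or range.

## Working session

There is one attempt and no reset: what is moved stays moved. The work goes in short steps, Python scripts to look and compute and a tool call to move; the robot and the scene stay as the last step left them, time stands still between calls to the robot, and variables do not carry over. Pictures are saved under pics/ and viewed, and the job is handed in when it is done.

Besides the shell and the picture viewer there is one more tool, called after "Call:" as name(argument=value, ...), one argument or row to a line, values as JSON. step_arm: Moves the arm, as the interface text tells. Its arguments: {"type":"object","properties":{"deltas":{"type":"array"},"hand":{"type":"number"}},"required":["deltas"]}

```bash
mkdir -p pics; ls
cat > h.py <<'E'
import numpy as np, cv2
from bench import sensors, eyes, ctrl, nets
def cap(n,f):
    c=eyes.camera(n); cv2.imwrite('pics/'+f,c['pixels'][:,:,::-1]); np.savez('/tmp/'+n+'.npz',**c); return c
def pts(c,mask=None):
    d=c['depth']; v,u=np.indices(d.shape)
    m=d>0
    if mask is not None: m&=mask
    z=d[m]; P=np.c_[(u[m]-c['cx'])/c['fx']*z,(v[m]-c['cy'])/c['fy']*z,z,np.ones(z.size)]
    return (P@np.linalg.inv(c['view']).T)[:,:3],u[m],v[m]
E
python3 - <<'E'
from h import *
print(sensors.read_state())
for n in ['scene','top']:
    c=cap(n,n+'0.png')
    for t in ['pin','pin_grip','jig','bin_mouth','flap','jig_block']:
        try: print(n,t,[(np.round(r['bbox']),round(r['score'],2)) for r in nets.look_for(t,n)])
        except Exception as e: print(n,t,e)
E
```

```text
pics
{'time': 0.0, 'joints': array([-1.28573047e+00,  9.18697654e-02,  1.23192584e+00, -2.01669334e-06,
        1.81979207e+00, -5.66972657e-02]), 'dq': array([ 1.93954265e-05, -5.92311823e-04, -8.38906274e-04,  4.90478623e-04,
       -1.46057225e-03,  8.50911145e-04]), 'tau': array([ 3.33794615e-04, -4.58739030e+01, -4.18015265e+01, -1.37059710e-04,
        1.19174266e-02, -2.09254438e-06]), 'position': array([ 0.20102052, -0.56506726,  0.25512173]), 'orientation': array([-3.13960072e+00, -1.11099422e-04,  3.41762513e-01]), 'ft_force': array([-0.43837975, -0.78162473, -0.22776413]), 'moment': array([ 0.00075297, -0.05565381,  0.00755684]), 'grip_width': 0.99502361309625}
scene pin [(array([394., 226., 414., 251.]), 0.8)]
scene pin_grip [(array([396., 231., 413., 249.]), 0.64)]
scene jig [(array([374., 235., 423., 285.]), 0.82)]
scene bin_mouth [(array([127., 159., 208., 255.]), 0.79), (array([361.,  98., 426., 174.]), 0.67), (array([226., 206., 301., 296.]), 0.55)]
scene flap [(array([470., 196., 521., 232.]), 0.86), (array([145., 170., 183., 205.]), 0.72), (array([242., 219., 286., 253.]), 0.69), (array([377., 108., 411., 132.]), 0.65)]
scene jig_block [(array([384., 232., 418., 275.]), 0.78)]
top pin [(array([259., 160., 263., 175.]), 0.58)]
top pin_grip [(array([256., 162., 268., 174.]), 0.56)]
top jig [(array([245., 149., 289., 200.]), 0.79)]
top bin_mouth [(array([421., 247., 496., 309.]), 0.74), (array([176., 256., 254., 335.]), 0.73), (array([148., 125., 222., 196.]), 0.65)]
top flap [(array([163., 134., 200., 174.]), 0.98), (array([190., 268., 234., 317.]), 0.72), (array([366., 172., 401., 216.]), 0.65), (array([443., 258., 484., 297.]), 0.62)]
top jig_block [(array([251., 153., 282., 193.]), 0.59)]
```

View pics/scene0.png

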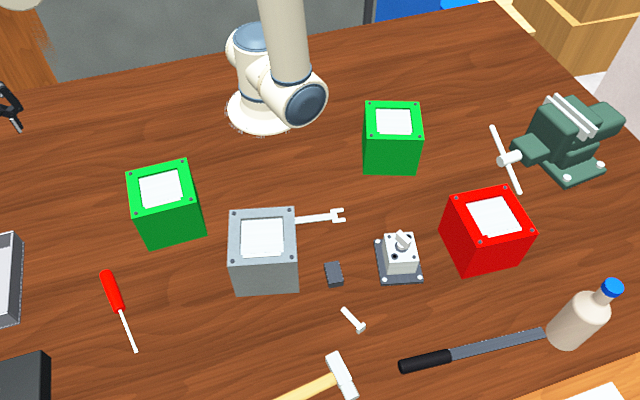

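View pics/top0.png

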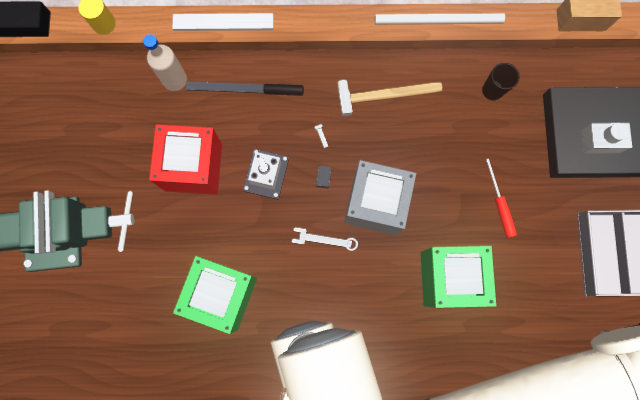

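Candidates, in top-view pixels:
- **Boxes:** red (183,155), green (213,295), green (463,275) and grey (382,195). I choose the grey one, as described.
- **Pin:** the one standing in the jig at (264,170), against a loose bolt at (322,135). I choose the one in the jig.

Next I'll measure both and check a close crop.

Run:
```python
from h import *
for n,bb in [('top',[(235,140,300,205),(340,155,425,240)]),('scene',[(365,220,430,290),(220,200,305,300)])]:
    c=np.load('/tmp/'+n+'.npz'); 
    P,u,v=pts(c)
    for b in bb:
        m=(u>=b[0])&(u<b[2])&(v>=b[1])&(v<b[3])
        Q=P[m]; print(n,b)
        for lo,hi in [(.006,.02),(.055,.0685),(.072,.11),(.117,.122),(.1225,.128),(.1285,.135)]:
            S=Q[(Q[:,2]>lo)&(Q[:,2]<hi)]
            if len(S)>4:
                r=cv2.minAreaRect((S[:,:2]*1000).astype(np.float32)); print(lo,len(S),'med',np.round(np.median(S,0),4),'rect',np.round(r[0],1),np.round(r[1],1),round(r[2],1))
    ims=[cv2.resize(c['pixels'][b[1]:b[3],b[0]:b[2],::-1],(390,390),interpolation=cv2.INTER_CUBIC) for b in bb]
    cv2.imwrite(f'pics/crop_{n}.png',np.hstack(ims))
```

```text
top (235, 140, 300, 205)
0.006 758 med [0.5397 0.1364 0.0125] rect [567.2 143.1] [156.6 158.8] 88.0
0.055 639 med [0.5607 0.1424 0.0625] rect [564.1 145. ] [60.5 71.5] 76.4
0.072 101 med [0.5627 0.1434 0.1007] rect [564.3 144.7] [33.8 19. ] 33.1
top (340, 155, 425, 240)
0.006 134 med [ 0.4376 -0.0992  0.008 ] rect [ 502.1 -139.6] [199.2 212.3] 87.6
0.055 58 med [ 0.4273 -0.0978  0.0624] rect [465.4 -85.5] [182.6  88.4] 31.0
0.072 172 med [ 0.4282 -0.095   0.0913] rect [464.7 -84.6] [183.9  91.8] 31.1
0.117 530 med [ 0.4889 -0.1229  0.1207] rect [ 488.5 -124.1] [130.4 131.5] 76.2
0.1225 2256 med [ 0.4857 -0.1244  0.1249] rect [ 487.9 -124. ] [130.  131.2] 76.3
0.1285 203 med [ 0.5269 -0.1257  0.1296] rect [ 487. -123.] [128.8 127.6] 76.5
scene (365, 220, 430, 290)
0.006 810 med [0.6013 0.1193 0.0109] rect [568.4 144.5] [ 90.8 111.9] 75.5
0.055 707 med [0.5779 0.1369 0.0609] rect [567.4 144.7] [61.1 72.9] 75.9
0.072 208 med [0.5705 0.1416 0.0953] rect [568.8 142.7] [34.6 17.4] 19.4
scene (220, 200, 305, 300)
0.006 241 med [ 0.5514 -0.1326  0.0128] rect [ 467.4 -107.6] [136.5 196.6] 71.9
0.055 234 med [ 0.5525 -0.1399  0.0622] rect [ 492.9 -124.8] [129.9 128.6] 76.1
0.072 751 med [ 0.5518 -0.1365  0.0913] rect [ 492.4 -124.7] [130.4 131. ] 76.0
0.117 1207 med [ 0.495  -0.1259  0.1209] rect [ 490.8 -124.5] [130. 134.] 76.0
0.1225 2176 med [ 0.4971 -0.1262  0.1241] rect [ 491.3 -124.4] [130.  133.1] 76.1
0.1285 53 med [ 0.5371 -0.1312  0.1294] rect [ 514.4 -109. ] [ 61.2 157.5] 30.8
```

```bash
python3 -c "
import cv2,numpy as np
a=cv2.imread('pics/crop_top.png');b=cv2.imread('pics/crop_scene.png')
cv2.imwrite('pics/crops.png',cv2.resize(np.vstack([a,b]),(600,600)))"
```

```text
(no output)
```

View pics/crops.png

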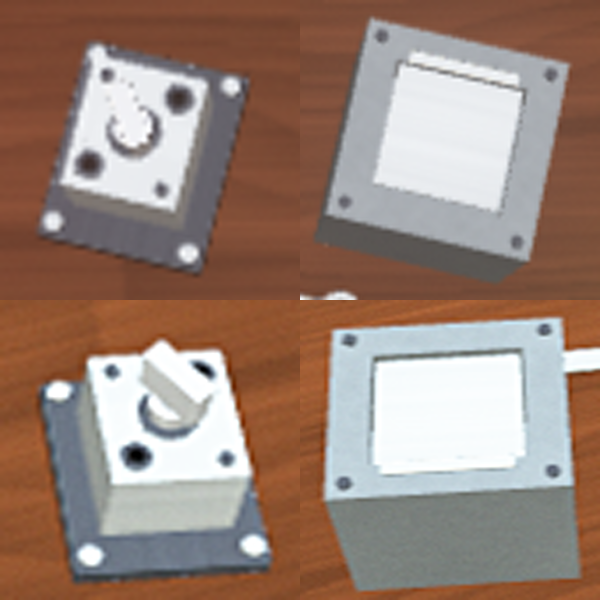

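Run:
```python
from h import *
for n in ['top','scene']:
    c=np.load('/tmp/'+n+'.npz'); P,u,v=pts(c)
    for lo,hi in [(.08,.11),(.099,.106)]:
        S=P[(np.hypot(P[:,0]-.566,P[:,1]-.145)<.03)&(P[:,2]>lo)&(P[:,2]<hi)]
        q=S[:,:2]-S[:,:2].mean(0); w,V=np.linalg.eigh(np.cov(q.T)); a=V[:,1]
        print(n,lo,len(S),S.mean(0),np.degrees(np.arctan2(a[1],a[0]))%180,np.ptp(q@V[:,1]),np.ptp(q@V[:,0]))
print(np.linalg.inv(np.load('/tmp/top.npz')['view'])[:3,3],np.linalg.inv(np.load('/tmp/scene.npz')['view'])[:3,3])
```

```text
top 0.08 85 [0.56206581 0.14414182 0.10050307] 20.44795149412755 0.034019971278224405 0.01490143740974326
top 0.099 63 [0.56302916 0.14480006 0.10228889] 20.064021258898237 0.03400342589499034 0.011682307849520622
scene 0.08 177 [0.57006045 0.14249538 0.09503039] 21.54013510267754 0.03452512607812991 0.014870607606175769
scene 0.099 75 [0.56865757 0.14410852 0.10091705] 20.319987997758915 0.03371564443210272 0.01280350768064667
[0.26867437 0.03422817 1.25933259] [ 1.0094073  -0.18145501  0.89755889]
```

Call:
step_arm(
  deltas=[
    [[0,0,10,0,0,0],[20,40,20,0,0,0],[42,82,30,0,0,0],[65,126,40,0,0,0],[88,170,50,0,0,0],[111,214,50,0,0,0],[134,258,50,0,0,0],[157,302,50,0,0,0],[180,346,50,0,0,0],[203,390,50,0,0,0],[226,434,50,0,0,0],[249,478,50,0,0,0],[272,522,50,0,0,0],[290,560,50,0,0,0],[305,600,50,0,0,0],[315,640,50,0,0,0],[315,670,50,0,0,0],[315,690,50,0,0,0],[315,710,50,0,0,0],[315,710,50,0,0,0]],
  ],
)

```text
time: 2.7
position: [0.5159, 0.1468, 0.307]
orientation: [-3.141, -0.001, 0.345]
ft_force: [0.3, -0.4, 0.4]
grip_width: 1.004
```

Run:
```python
from h import *
c=cap('wrist','w1.png'); s=sensors.read_state(); print(s['position'],s['orientation'],s['joints'])
P,u,v=pts(c)
for lo,hi in [(.08,.11),(.099,.106)]:
        S=P[(np.hypot(P[:,0]-.566,P[:,1]-.145)<.03)&(P[:,2]>lo)&(P[:,2]<hi)]
        if len(S)<5: continue
        q=S[:,:2]-S[:,:2].mean(0); w,V=np.linalg.eigh(np.cov(q.T)); a=V[:,1]
        print(lo,len(S),S.mean(0),np.degrees(np.arctan2(a[1],a[0]))%180,np.ptp(q@V[:,1]),np.ptp(q@V[:,0]))
```

```text
[0.51602132 0.14556074 0.3069693 ] [ 3.14142023e+00 -5.74495529e-04  3.43845981e-01] [ 2.11538506e-01 -6.48852321e-02  1.29791129e+00 -1.00799821e-04
  1.90797437e+00  1.43845553e+00]
0.08 357 [0.56497366 0.14557908 0.10011676] 19.679539938176134 0.033853941703618454 0.012043176390063472
0.099 316 [0.56509534 0.1451007  0.10078169] 19.31819951764774 0.033716162697402005 0.011397632036229911
```

View pics/w1.png

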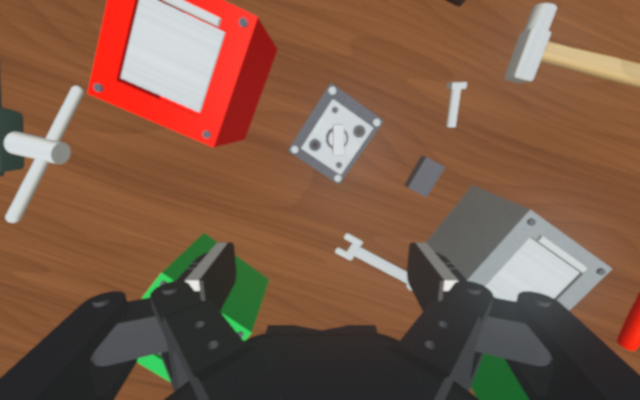

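The wrist view shows the jig at (337,135), with its tab nearly upright in the image. The jaws are already aligned with the tab, both at about 19.6°. I'll hover above it.

Call:
step_arm(
  deltas=[
    [[12,0,-40,0,0,0],[25,0,-80,0,0,0],[38,0,-115,0,0,0],[49,0,-140,0,0,0],[49,0,-150,0,0,0],[49,0,-150,0,0,0],[49,0,-150,0,0,0]],
  ],
)

```text
time: 3.45
position: [0.5654, 0.1444, 0.1583]
orientation: [3.141, -0.002, 0.341]
ft_force: [0.5, 0.3, 0.8]
grip_width: 1.002
```

Run:
```python
from h import *
c=cap('wrist','w2.png'); s=sensors.read_state(); print(s['position'],s['orientation'],s['joints'])
P,u,v=pts(c)
for lo,hi in [(.08,.11),(.097,.106),(.055,.0635)]:
        S=P[(np.hypot(P[:,0]-.566,P[:,1]-.145)<(.03 if lo>.07 else .06))&(P[:,2]>lo)&(P[:,2]<hi)]
        if len(S)<5: continue
        q=S[:,:2]-S[:,:2].mean(0); w,V=np.linalg.eigh(np.cov(q.T)); a=V[:,1]
        print(lo,len(S),S.mean(0),np.degrees(np.arctan2(a[1],a[0]))%180,np.ptp(q@V[:,1]),np.ptp(q@V[:,0]),cv2.minAreaRect((S[:,:2]*1000).astype(np.float32)))
```

```text
[0.56564926 0.14457328 0.15887824] [ 3.14103485 -0.00344766  0.34151824] [ 1.91982922e-01  4.71250122e-02  1.44872569e+00 -3.80459621e-05
  1.64224967e+00  1.42125919e+00]
0.08 1030 [0.56745154 0.14608491 0.09944737] 20.18434128935459 0.03374307409268354 0.012079422895384568 ((565.0340576171875, 145.31825256347656), (33.76998519897461, 11.911622047424316), 19.672550201416016)
0.097 917 [0.56584922 0.14550693 0.10073865] 20.29614254174473 0.033732581925751015 0.011940962008517225 ((564.9989624023438, 145.36700439453125), (33.751182556152344, 11.840559005737305), 19.994600296020508)
0.055 5056 [0.56858516 0.14611274 0.06119571] 153.9206876822952 0.08010398381724637 0.07311875060257905 ((564.487060546875, 144.95050048828125), (60.319236755371094, 70.37639617919922), 75.97207641601562)
```

View pics/w2.png

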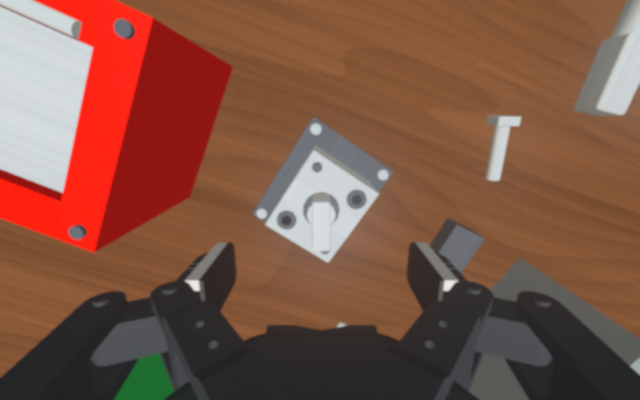

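Call:
step_arm(
  deltas=[
    [[0,1,-30,0,0,0.4],[0,1,-50,0,0,0.4],[0,1,-58,0,0,0.4],[0,1,-58,0,0,0.4],[0,1,-58,0,0,0.4]],
  ],
)

```text
time: 4.0
position: [0.5658, 0.1459, 0.1003]
orientation: [3.141, -0.003, 0.349]
ft_force: [0.3, 0.1, 0.3]
grip_width: 0.999
```

Call:
step_arm(
  hand=0,
  deltas=[
    [[0,0,0,0,0,0],[0,0,0,0,0,0],[0,0,0,0,0,0],[0,0,0,0,0,0],[0,0,0,0,0,0],[0,0,0,0,0,0],[0,0,0,0,0,0],[0,0,0,0,0,0]],
  ],
)

```text
time: 4.8
position: [0.5654, 0.1453, 0.0987]
orientation: [3.141, -0.001, 0.348]
ft_force: [1.2, -3.0, 2.4]
grip_width: 0.128
```

Run:
```python
from h import *
s=sensors.read_state(); print(s['position'],s['orientation'],s['ft_force'],s['moment'],s['grip_width'],s['joints'])
c=cap('scene','s2.png'); cv2.imwrite('pics/s2c.png',cv2.resize(c['pixels'][180:310,330:490,::-1],(640,520)))
```

```text
[0.56538731 0.14533953 0.09865398] [ 3.14078328e+00 -5.45486034e-04  3.48470240e-01] [ 1.24956714 -3.01470175  2.42645322] [-0.55727595 -0.12000939 -0.02764305] 0.1282880984328138 [ 1.93726498e-01  7.36296140e-02  1.52865746e+00 -7.15998649e-04
  1.53864187e+00  1.41607559e+00]
```

View pics/s2c.png

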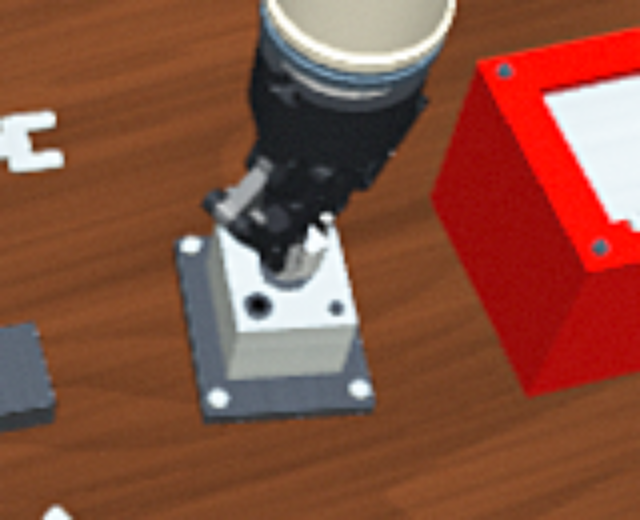

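Gripped: opening 0.128, close to the 12 mm tab. Next is the first twist stroke, with a slow rise of about 2.3 mm per rad.

Call:
step_arm(
  deltas=[
    [[0,0,0,0,0,6],[0,0,0,0,0,14],[0,0,0.3,0,0,22],[0,0,0.6,0,0,30],[0,0,0.9,0,0,38],[0,0,1.2,0,0,46],[0,0,1.5,0,0,54],[0,0,1.8,0,0,62],[0,0,2.1,0,0,70],[0,0,2.4,0,0,78],[0,0,2.7,0,0,86],[0,0,3.0,0,0,94]],
  ],
)

```text
time: 6.05
position: [0.5644, 0.1457, 0.0992]
orientation: [-3.139, -0.001, 1.995]
ft_force: [1.6, -1.1, -6.1]
grip_width: 0.13
```

Run:
```python
from h import *
s=sensors.read_state(); print(s['position'],s['orientation'],s['ft_force'],s['moment'],s['grip_width'],s['joints'])
c=cap('scene','s3.png'); cv2.imwrite('pics/s3c.png',cv2.resize(c['pixels'][180:310,330:490,::-1],(640,520)))
```

```text
[0.5644301  0.14566943 0.09915644] [-3.13904812e+00 -1.04089297e-03  1.99475770e+00] [ 1.56913359 -1.07903229 -6.05428667] [-0.17508843 -0.33478664 -0.1994669 ] 0.130448847465394 [ 1.93976113e-01  7.38847087e-02  1.52748666e+00  4.33592031e-04
  1.54293610e+00 -2.29999250e-01]
```

View pics/s3c.png

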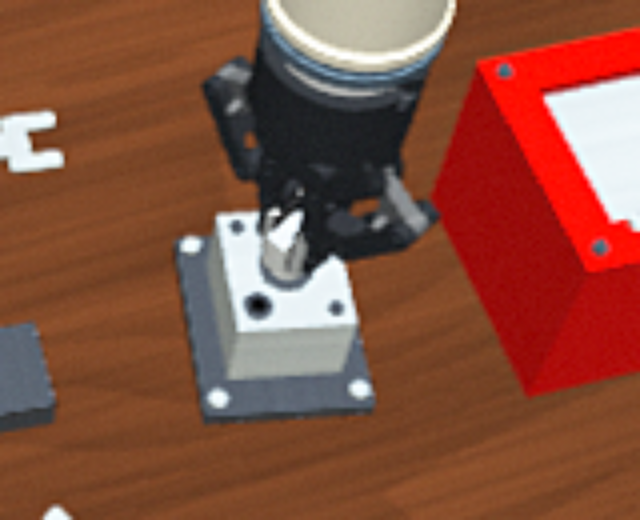

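The block is still down and the lift force is about 8 N. I'll reverse.

Call:
step_arm(
  deltas=[
    [[0,0,0,0,0,-4],[0,0,0,0,0,-12],[0,0,0.3,0,0,-20],[0,0,0.6,0,0,-28],[0,0,0.9,0,0,-36],[0,0,1.2,0,0,-44],[0,0,1.5,0,0,-52],[0,0,1.8,0,0,-60],[0,0,2.1,0,0,-68],[0,0,2.4,0,0,-76],[0,0,2.7,0,0,-84],[0,0,3.0,0,0,-92],[0,0,3.3,0,0,-100],[0,0,3.6,0,0,-108],[0,0,3.9,0,0,-116],[0,0,4.2,0,0,-124],[0,0,4.5,0,0,-132]],
  ],
)

```text
time: 7.8
position: [0.5644, 0.1449, 0.1027]
orientation: [3.139, 0.003, -0.323]
ft_force: [3.5, -2.7, -10.2]
grip_width: 0.13
```

Run:
```python
from h import *
s=sensors.read_state(); print(s['position'],s['orientation'],s['ft_force'],s['moment'],s['grip_width'],s['joints'])
c=cap('scene','s4.png'); cv2.imwrite('pics/s4c.png',cv2.resize(c['pixels'][180:310,330:490,::-1],(640,520)))
a=np.load('/tmp/scene.npz');P,u,v=pts(a)
S=P[(np.hypot(P[:,0]-.566,P[:,1]-.145)<.05)&(P[:,2]>.055)&(P[:,2]<.067)];print(len(S),np.median(S[:,2]))
```

```text
[0.5644421  0.1448984  0.10268789] [ 3.13874479e+00  2.54097909e-03 -3.23141851e-01] [  3.54099598  -2.68229157 -10.21995422] [-0.6608634  -0.8426838   0.17960475] 0.12975284541032733 [ 1.93569341e-01  7.23500681e-02  1.52274273e+00 -1.22102966e-03
  1.55011603e+00  2.08753136e+00]
623 0.060871402395263785
```

View pics/s4c.png

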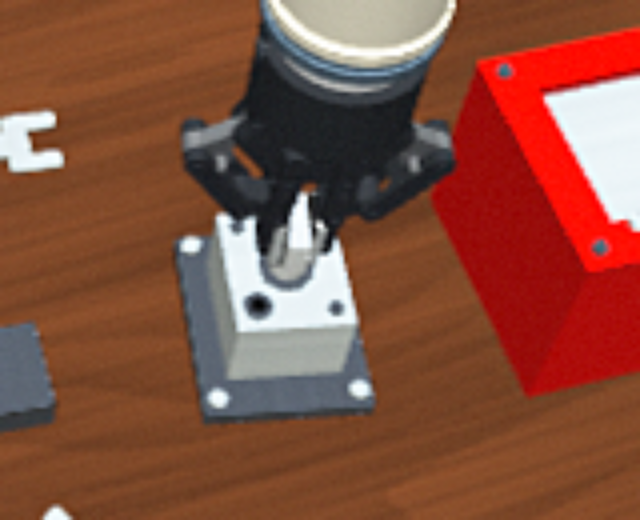

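Call:
step_arm(
  deltas=[
    [[0,0,0,0,0,4],[0,0,0,0,0,12],[0,0,0.2,0,0,20],[0,0,0.5,0,0,28],[0,0,0.8,0,0,36],[0,0,1.1,0,0,44],[0,0,1.4,0,0,52],[0,0,1.7,0,0,60],[0,0,2.0,0,0,68],[0,0,2.3,0,0,76],[0,0,2.6,0,0,84],[0,0,2.9,0,0,92],[0,0,3.2,0,0,100],[0,0,3.5,0,0,108],[0,0,3.8,0,0,116],[0,0,4.1,0,0,124],[0,0,4.4,0,0,132],[0,0,4.7,0,0,140],[0,0,5.0,0,0,148],[0,0,5.3,0,0,156]],
  ],
)

```text
time: 9.85
position: [0.564, 0.1457, 0.1079]
orientation: [-3.138, -0.003, 2.412]
ft_force: [2.7, -1.1, -9.9]
grip_width: 0.128
```

```bash
cat > chk.py <<'E'
from h import *
import sys
s=sensors.read_state(); print(s['position'],s['orientation'],s['ft_force'],s['moment'],s['grip_width'],s['joints'])
t=sys.argv[1]
c=cap('scene',t+'.png'); cv2.imwrite(f'pics/{t}c.png',cv2.resize(c['pixels'][180:310,330:490,::-1],(640,520)))
P,u,v=pts(c)
S=P[(np.hypot(P[:,0]-.566,P[:,1]-.145)<.05)&(P[:,2]>.055)&(P[:,2]<.067)];print(len(S),np.median(S[:,2]))
E
python3 chk.py s5
```

```text
[0.56403411 0.14567122 0.10790499] [-3.13841884e+00 -3.01606292e-03  2.41216180e+00] [ 2.66159788 -1.10962794 -9.86324387] [-0.15182633 -0.53458984 -0.20455145] 0.12791966498091592 [ 1.94078551e-01  6.96601690e-02  1.51618660e+00  4.92109582e-04
  1.56009647e+00 -6.47298046e-01]
668 0.06091177339989107
```

View pics/s5c.png

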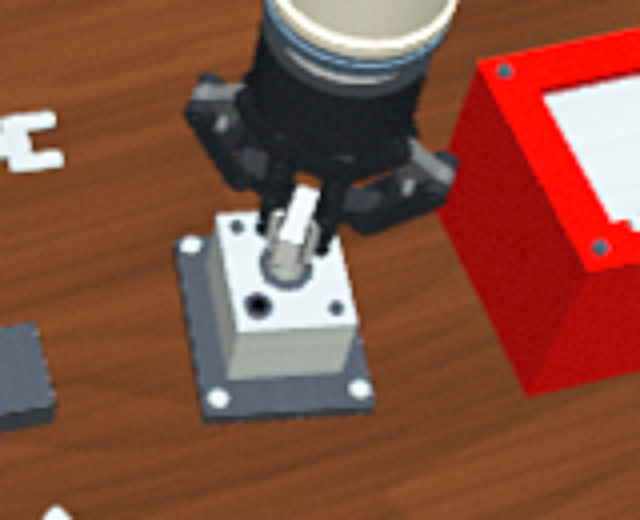

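The pin is rising (TCP z 0.108, +9 mm), the block is seated and the force is steady. I'll repeat the strokes.

Call:
step_arm(
  deltas=[
    [[0,0,0,0,0,-4],[0,0,0,0,0,-12],[0,0,0.2,0,0,-20],[0,0,0.5,0,0,-28],[0,0,0.8,0,0,-36],[0,0,1.1,0,0,-44],[0,0,1.4,0,0,-52],[0,0,1.7,0,0,-60],[0,0,2.0,0,0,-68],[0,0,2.3,0,0,-76],[0,0,2.6,0,0,-84],[0,0,2.9,0,0,-92],[0,0,3.2,0,0,-100],[0,0,3.5,0,0,-108],[0,0,3.8,0,0,-116],[0,0,4.1,0,0,-124],[0,0,4.4,0,0,-132],[0,0,4.7,0,0,-140],[0,0,5.0,0,0,-148],[0,0,5.3,0,0,-156]],
  ],
)

```text
time: 11.9
position: [0.5644, 0.145, 0.1134]
orientation: [3.139, 0.003, -0.324]
ft_force: [3.6, -2.9, -12.5]
grip_width: 0.127
```

Call:
step_arm(
  deltas=[
    [[0,0,0,0,0,4],[0,0,0,0,0,12],[0,0,0.2,0,0,20],[0,0,0.5,0,0,28],[0,0,0.8,0,0,36],[0,0,1.1,0,0,44],[0,0,1.4,0,0,52],[0,0,1.7,0,0,60],[0,0,2.0,0,0,68],[0,0,2.3,0,0,76],[0,0,2.6,0,0,84],[0,0,2.9,0,0,92],[0,0,3.2,0,0,100],[0,0,3.5,0,0,108],[0,0,3.8,0,0,116],[0,0,4.1,0,0,124],[0,0,4.4,0,0,132],[0,0,4.7,0,0,140],[0,0,5.0,0,0,148],[0,0,5.3,0,0,156]],
  ],
)

```text
time: 13.9
position: [0.5641, 0.1456, 0.1187]
orientation: [-3.138, -0.003, 2.41]
ft_force: [1.6, -1.4, -11.8]
grip_width: 0.128
```

```bash
python3 chk.py s6
```

```text
[0.56406099 0.14562264 0.11873807] [-3.13834215e+00 -2.85935897e-03  2.40967208e+00] [  1.62887977  -1.37410344 -11.80601194] [-0.25545325 -0.53728725 -0.17142911] 0.12827862006608565 [ 1.94074809e-01  6.45186732e-02  1.50214242e+00  3.31574968e-04
  1.57924801e+00 -6.44803507e-01]
701 0.06115172064026786
```

View pics/s6c.png

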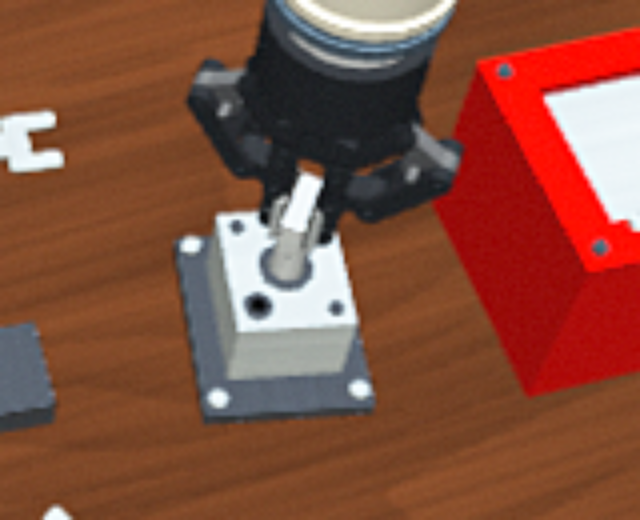

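Call:
step_arm(
  deltas=[
    [[0,0,0,0,0,-4],[0,0,0,0,0,-12],[0,0,0.2,0,0,-20],[0,0,0.4,0,0,-28],[0,0,0.7,0,0,-36],[0,0,0.9,0,0,-44],[0,0,1.2,0,0,-52],[0,0,1.5,0,0,-60],[0,0,1.8,0,0,-68],[0,0,2.1,0,0,-76],[0,0,2.4,0,0,-84],[0,0,2.7,0,0,-92],[0,0,3.0,0,0,-100],[0,0,3.3,0,0,-108],[0,0,3.6,0,0,-116],[0,0,3.9,0,0,-124],[0,0,4.2,0,0,-132],[0,0,4.5,0,0,-140],[0,0,4.7,0,0,-148],[0,0,4.9,0,0,-156]],
  ],
)

```text
time: 15.95
position: [0.5649, 0.1458, 0.1268]
orientation: [3.142, 0.001, -0.326]
ft_force: [-0.5, -1.7, -1.2]
grip_width: 0.127
```

Call:
step_arm(
  deltas=[
    [[0,0,0,0,0,4],[0,0,0,0,0,12],[0,0,0.2,0,0,20],[0,0,0.4,0,0,28],[0,0,0.7,0,0,36],[0,0,0.9,0,0,44],[0,0,1.2,0,0,52],[0,0,1.5,0,0,60],[0,0,1.8,0,0,68],[0,0,2.1,0,0,76],[0,0,2.4,0,0,84],[0,0,2.7,0,0,92],[0,0,3.0,0,0,100],[0,0,3.3,0,0,108],[0,0,3.6,0,0,116],[0,0,3.9,0,0,124],[0,0,4.2,0,0,132],[0,0,4.5,0,0,140],[0,0,4.7,0,0,148],[0,0,4.9,0,0,156]],
  ],
)

```text
time: 17.95
position: [0.565, 0.1459, 0.132]
orientation: [3.141, -0.0, 2.408]
ft_force: [0.6, -1.3, -2.0]
grip_width: 0.128
```

```bash
python3 chk.py s7
```

```text
[0.5650208  0.14592225 0.13201426] [ 3.14117896e+00 -2.20577794e-04  2.40804292e+00] [ 0.58242417 -1.31400077 -1.98450088] [-0.25226447 -0.07341454  0.00127412] 0.1277115768009827 [ 1.94211288e-01  5.78370623e-02  1.48538118e+00  4.24745315e-04
  1.59817560e+00 -6.43023588e-01]
734 0.06099842732077548
```

View pics/s7c.png

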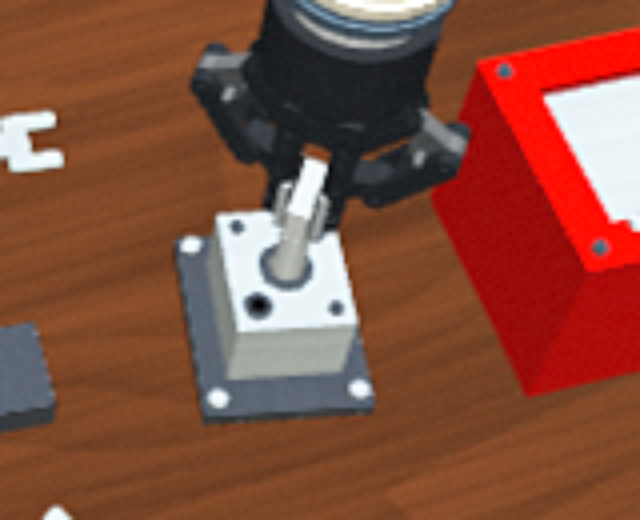

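The pads have let go: the force is now just the pin's weight and the block is seated. I'll lift straight out.

Call:
step_arm(
  deltas=[
    [[0,0,3,0,0,0],[0,0,7,0,0,0],[0,0,12,0,0,0],[0,0,18,0,0,0],[0,0,30,0,0,0],[0,0,50,0,0,0],[0,0,75,0,0,0],[0,0,100,0,0,0],[0,0,120,0,0,0],[0,0,130,0,0,0],[0,0,130,0,0,0],[0,0,130,0,0,0]],
  ],
)

```text
time: 19.2
position: [0.565, 0.1457, 0.2608]
orientation: [-3.141, -0.001, 2.408]
ft_force: [-0.7, 1.0, -1.7]
grip_width: 0.131
```

```bash
python3 chk.py s8
```

```text
[0.56500201 0.14571109 0.26077839] [-3.14095755e+00 -5.33577889e-04  2.40809697e+00] [-0.70504319  1.01682886 -1.68563825] [ 0.00740503  0.05629892 -0.00974814] 0.13099829877351166 [ 1.94066999e-01  4.79917402e-02  1.26781380e+00  4.75696098e-05
  1.82661533e+00 -6.43221791e-01]
870 0.061008589309501426
```

View pics/s8.png

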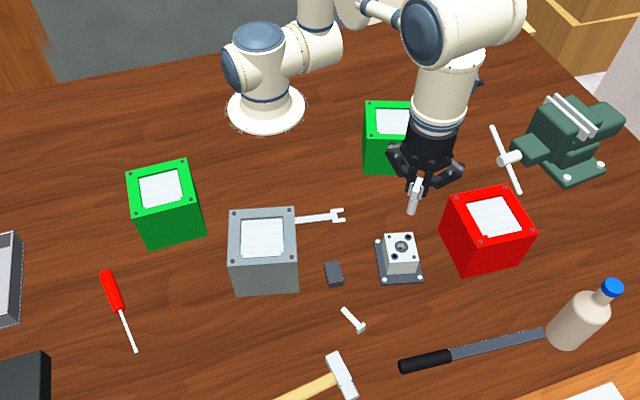

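The pin hangs free at (413,197) and the bore at (401,245) is empty. Next I'll measure the opening precisely from the saved top and scene views.

Run:
```python
from h import *
for n in ['top','scene']:
    c=np.load('/tmp/'+n+'.npz'); P,u,v=pts(c)
    px=c['pixels'][v,u].astype(int)
    near=(np.abs(P[:,0]-.489)<.1)&(np.abs(P[:,1]+.124)<.1)
    for nm,m in [('flap',near&(px.min(1)>200)&(P[:,2]>.115)&(P[:,2]<.126)),('hinge',near&(P[:,2]>.1275)&(px.min(1)>200)),('top',near&(P[:,2]>.1225)&(P[:,2]<.1275))]:
        S=P[m]
        if len(S)>4:
            print(n,nm,len(S),np.median(S,0),cv2.minAreaRect((S[:,:2]*1000).astype(np.float32)))
```

```text
top flap 1133 [ 0.48999278 -0.12429532  0.12270551] ((493.3406982421875, -125.32617950439453), (80.73876953125, 86.64093780517578), 77.1397476196289)
top hinge 107 [ 0.53018932 -0.1296973   0.12995322] ((494.9267578125, -124.50057983398438), (73.52753448486328, 85.22257995605469), 75.97172546386719)
top top 2152 [ 0.48559277 -0.12446715  0.12483573] ((487.9124755859375, -123.9813461303711), (130.0352325439453, 131.22457885742188), 76.31502532958984)
scene flap 1383 [ 0.49321798 -0.12535716  0.12143439] ((498.9046936035156, -113.6917724609375), (104.55705261230469, 88.33050537109375), 75.38420867919922)
scene hinge 83 [ 0.53613517 -0.13568331  0.12889747] ((536.2677612304688, -135.19544982910156), (66.98101806640625, 7.715760707855225), 75.50890350341797)
scene top 2169 [ 0.49721754 -0.12399872  0.12398433] ((491.13287353515625, -124.51995849609375), (130.135498046875, 132.98263549804688), 76.22714233398438)
```

Call:
step_arm(
  deltas=[
    [[-7,-25,0,0,0,3],[-14,-55,0,0,0,7],[-22,-85,0,0,0,11],[-30,-115,0,0,0,15],[-38,-145,0,0,0,19],[-46,-175,0,0,0,23],[-54,-205,0,0,0,26],[-62,-230,0,0,0,28],[-68,-250,0,0,0,28],[-74,-262,0,0,0,28],[-77,-270,0,0,0,28],[-77,-270,0,0,0,28],[-77,-270,0,0,0,28]],
  ],
)

```text
time: 20.55
position: [0.4882, -0.1237, 0.2613]
orientation: [3.141, -0.0, 2.897]
ft_force: [-0.1, -1.1, -1.8]
grip_width: 0.128
```

Run:
```python
from h import *
s=sensors.read_state(); print(s['position'],s['orientation'],s['joints'])
c=cap('scene','s9.png'); w=cap('wrist','w9.png')
cv2.imwrite('pics/c9.png',np.vstack([cv2.resize(c['pixels'][100:310,140:400,::-1],(640,400))[:,:400],cv2.resize(w['pixels'][:,:,::-1],(400,200))]))
```

```text
[ 0.4882331  -0.1237427   0.26125363] [ 3.14111148e+00 -2.87835951e-04  2.89732483e+00] [-3.16067506e-01 -1.66662060e-01  1.47324246e+00  4.75834770e-04
  1.83533384e+00 -1.64247160e+00]
```

View pics/c9.png

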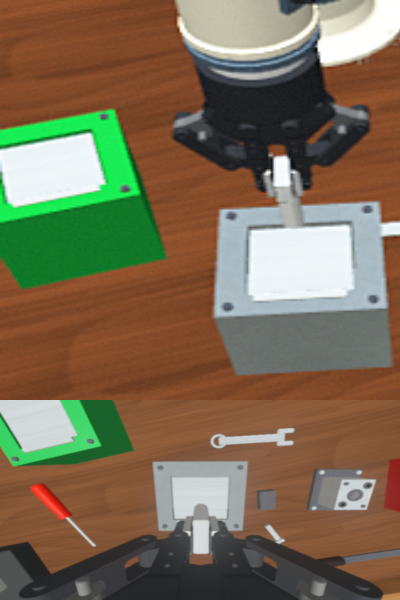

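The pin hangs over the centre of the grey box's flap, with the jaws opening along the box's y. I'll push down through the flap.

Call:
step_arm(
  deltas=[
    [[-2,0,-25,0,0,0],[-4,0,-50,0,0,0],[-4,0,-62,0,0,0],[-4,0,-72,0,0,0],[-4,0,-82,0,0,0],[-4,0,-92,0,0,0],[-4,0,-102,0,0,0],[-4,0,-112,0,0,0],[-4,0,-120,0,0,0],[-4,0,-120,0,0,0],[-4,0,-120,0,0,0],[-4,0,-120,0,0,0]],
  ],
)

```text
time: 21.85
position: [0.4843, -0.1244, 0.142]
orientation: [-3.142, 0.001, 2.897]
ft_force: [-0.1, -0.1, -1.1]
grip_width: 0.127
```

Run:
```python
from h import *
s=sensors.read_state(); print(s['position'],s['orientation'],s['ft_force'])
c=cap('scene','s10.png')
cv2.imwrite('pics/c10.png',cv2.resize(c['pixels'][140:310,180:350,::-1],(600,600),interpolation=cv2.INTER_CUBIC))
```

```text
[ 0.48429337 -0.12439837  0.14200401] [-3.14151168e+00  7.08326588e-04  2.89687857e+00] [-0.08274045 -0.1177951  -1.12413204]
```

View pics/c10.png

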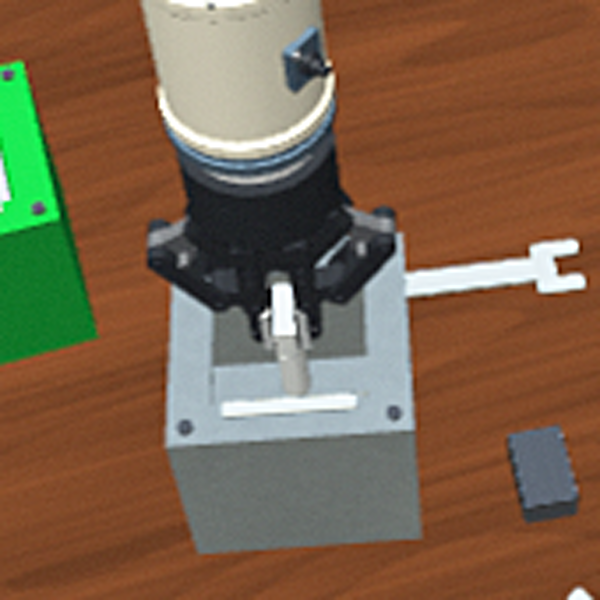

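The flap is wide open with the pin inside the opening. I'll go slightly deeper, then release with a limited opening.

Call:
step_arm(
  deltas=[
    [[0,0,-6,0,0,0],[0,0,-6,0,0,0],[0,0,-6,0,0,0]],
  ],
)

```text
time: 22.2
position: [0.484, -0.1243, 0.1352]
orientation: [3.142, -0.001, 2.897]
ft_force: [-1.3, 0.7, -2.3]
grip_width: 0.131
```

Call:
step_arm(
  hand=38,
  deltas=[
    [[0,0,0,0,0,0],[0,0,0,0,0,0],[0,0,0,0,0,0],[0,0,0,0,0,0],[0,0,0,0,0,0],[0,0,0,0,0,0]],
  ],
)

```text
time: 22.8
position: [0.4841, -0.1243, 0.1355]
orientation: [-3.142, 0.0, 2.897]
ft_force: [-0.3, -0.4, -0.3]
grip_width: 0.384
```

Run:
```python
from h import *
s=sensors.read_state(); print(s['position'],s['ft_force'],s['grip_width'])
c=cap('scene','s11.png')
cv2.imwrite('pics/c11.png',cv2.resize(c['pixels'][140:310,180:350,::-1],(600,600),interpolation=cv2.INTER_CUBIC))
```

```text
[ 0.48414505 -0.12430547  0.13554715] [-0.29695438 -0.40397432 -0.33873054] 0.3836174508083683
```

View pics/c11.png

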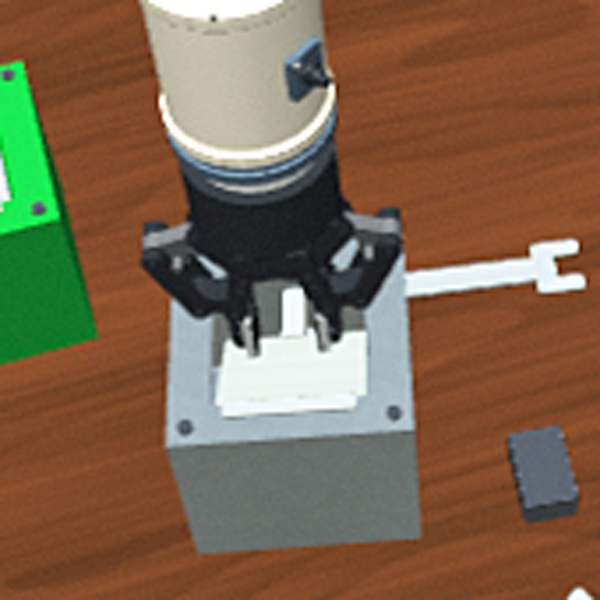

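The pin has dropped and its head shows at (293,310). The flap is partly closed, possibly against the fingers or the head. I'll raise the hand straight up and look again.

Call:
step_arm(
  deltas=[
    [[0,0,10,0,0,0],[0,0,30,0,0,0],[0,0,60,0,0,0],[0,0,100,0,0,0],[0,0,130,0,0,0],[0,0,130,0,0,0],[0,0,130,0,0,0]],
  ],
)

```text
time: 23.55
position: [0.4844, -0.1244, 0.2667]
orientation: [-3.141, 0.002, 2.897]
ft_force: [-0.5, 0.3, -0.6]
grip_width: 0.378
```

Run:
```python
from h import *
s=sensors.read_state(); print(s['position'],s['ft_force'],s['grip_width'])
c=cap('scene','s12.png')
cv2.imwrite('pics/c12.png',cv2.resize(c['pixels'][140:310,180:350,::-1],(600,600),interpolation=cv2.INTER_CUBIC))
```

```text
[ 0.48442106 -0.12439687  0.26672309] [-0.47825423  0.27903746 -0.60574733] 0.3780277526728225
```

View pics/c12.png

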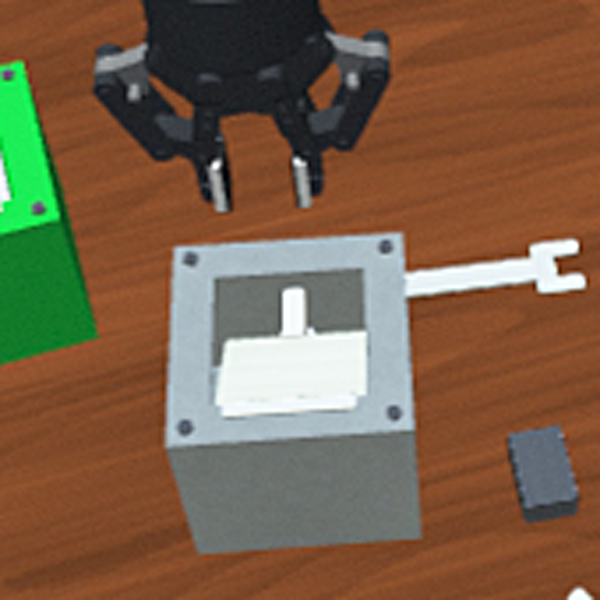

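The pin is in the box but leaning on the −x wall, with its head at (292,312) propping the flap. I'll measure it.

Run:
```python
from h import *
a=np.radians(-13.8); R=np.array([[np.cos(a),np.sin(a)],[-np.sin(a),np.cos(a)]])
for n in ['scene','top','wrist']:
    c=cap(n,f'n13_{n}.png'); P,u,v=pts(c); px=c['pixels'][v,u].astype(int)
    off=np.array([.4885,-.1243])+(np.array([.0024,0]) if n=='scene' else 0)
    q=(P[:,:2]-off)@R.T
    m=(np.abs(q)<.048).all(1)&(px.min(1)>185)&(P[:,2]<.133)
    q=q[m]*1000; z=P[m,2]*1000-125
    print(n,m.sum())
    # grid by bin x
    for x0 in range(-48,48,6):
        k=(q[:,0]>=x0)&(q[:,0]<x0+6)
        if k.sum()>3: print(x0,k.sum(),'z',np.round(np.percentile(z[k],[5,50,95])),'y',np.round(np.percentile(q[k,1],[5,50,95])))
w=cv2.imread('pics/n13_wrist.png'); t=cv2.imread('pics/n13_top.png')
cv2.imwrite('pics/c13.png',np.hstack([cv2.resize(w[100:350,220:470],(400,400)),cv2.resize(t[150:240,335:425],(400,400),interpolation=cv2.INTER_CUBIC)]))
```

```text
scene 868
-48 18 z [-69. -43. -41.] y [-10.  -0.   7.]
-42 11 z [-53. -41. -40.] y [-6. -1.  4.]
-36 13 z [-43. -41. -39.] y [-5. -1.  3.]
-30 53 z [-46. -43. -40.] y [-35.   1.  34.]
-24 57 z [-42. -40. -37.] y [-34.  -1.  37.]
-18 62 z [-39. -36. -34.] y [-37.  -4.  33.]
-12 66 z [-35. -33. -31.] y [-34.   4.  37.]
-6 58 z [-32. -30. -28.] y [-36.   0.  33.]
0 70 z [-28. -26. -24.] y [-37.  -4.  37.]
6 62 z [-24. -22. -21.] y [-33.   3.  35.]
12 71 z [-21. -19. -17.] y [-36.  -2.  35.]
18 68 z [-17. -16. -13.] y [-34.   0.  37.]
24 72 z [-14. -12. -10.] y [-36.   2.  34.]
30 67 z [-11.  -8.  -6.] y [-36.  -3.  35.]
36 24 z [-7. -5. -2.] y [-35.   5.  37.]
42 96 z [-1.  3.  5.] y [-36.  -4.  30.]
top 513
-36 10 z [-44. -40. -37.] y [-4.  0.  4.]
-30 34 z [-45. -41. -38.] y [-33.  -9.   6.]
-24 63 z [-43. -39. -35.] y [-36. -12.  10.]
-18 69 z [-39. -35. -31.] y [-36. -15.  10.]
-12 64 z [-36. -32. -26.] y [-36. -13.  10.]
-6 69 z [-33. -28. -23.] y [-36. -12.  11.]
0 62 z [-28. -24. -21.] y [-36. -12.  10.]
6 66 z [-26. -22. -17.] y [-36. -14.   8.]
12 57 z [-22. -18. -14.] y [-32. -14.   7.]
18 19 z [-19. -16. -11.] y [-25.  -8.  -0.]
wrist 6299
-48 11 z [-1. -1. -0.] y [-4. -0.  4.]
-42 12 z [-43. -42. -40.] y [-5.  0.  4.]
-36 66 z [-43. -41. -40.] y [-6. -0.  5.]
-30 362 z [-45. -43. -41.] y [-34.   4.  37.]
-24 462 z [-42. -40. -38.] y [-36.   1.  37.]
-18 524 z [-39. -37. -34.] y [-36.  -3.  36.]
-12 507 z [-35. -33. -31.] y [-35.   3.  37.]
-6 508 z [-32. -29. -27.] y [-35.   0.  36.]
0 510 z [-28. -26. -24.] y [-35.   1.  37.]
6 543 z [-24. -22. -20.] y [-35.   0.  37.]
12 537 z [-21. -19. -17.] y [-36.   1.  37.]
18 545 z [-18. -15. -13.] y [-35.   0.  36.]
24 546 z [-14. -12. -10.] y [-34.   1.  36.]
30 508 z [-11.  -9.  -6.] y [-31.   0.  34.]
36 290 z [-7. -5.  2.] y [-26.   1.  26.]
42 368 z [1. 3. 5.] y [-26.   0.  24.]
```

View pics/c13.png

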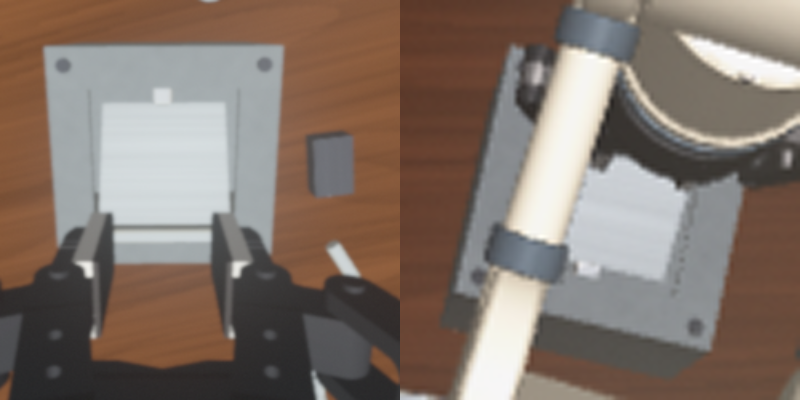

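The head is wedged between the −x wall and the flap's free edge: its top is at −41 mm, it lies at x −63 to −29, and the flap is at about 0.5 rad. I'll need to nudge the head sideways. First I'll close the fingers and measure the gripper's profile to see what fits through the opening.

Call:
step_arm(
  hand=0,
  deltas=[
    [[0,0,0,0,0,0],[0,0,0,0,0,0],[0,0,0,0,0,0],[0,0,0,0,0,0],[0,0,0,0,0,0]],
  ],
)

```text
time: 24.25
position: [0.4841, -0.1243, 0.2655]
orientation: [-3.142, -0.0, 2.897]
ft_force: [0.4, 1.4, 0.5]
grip_width: -0.002
```

Run:
```python
from h import *
s=sensors.read_state(); p=s['position']; print(p,s['grip_width'])
c0=np.load('/tmp/scene.npz'); 
from scipy.spatial.transform import Rotation as Ro
Rt=Ro.from_euler('xyz',s['orientation']).as_matrix()
def prof(c,name,sh):
    P,u,v=pts(c); q=(P-p-sh)@Rt
    m=(np.abs(q[:,0])<.06)&(np.abs(q[:,1])<.08)&(q[:,2]>-.12)&(q[:,2]<.03)
    q=q[m]*1000
    for z in range(-100,30,6):
        k=(q[:,2]>=z)&(q[:,2]<z+6)
        if k.sum()>3: print(name,z,k.sum(),'y',np.round(np.percentile(q[k,1],[1,99])),'x',np.round(np.percentile(q[k,0],[1,99])))
prof(c0,'38%',np.array([.0024,0,0]))
c=cap('scene','s14.png'); prof(c,'shut',np.array([.0024,0,0]))
cv2.imwrite('pics/c14.png',cv2.resize(c['pixels'][110:310,180:350,::-1],(510,600),interpolation=cv2.INTER_CUBIC))
```

```text
[ 0.48409965 -0.12429454  0.26546467] -0.002180821430752384
38% -100 17 y [-37.  37.] x [-12.   4.]
38% -94 49 y [-40.  40.] x [-11.   7.]
38% -88 85 y [-42.  43.] x [-19.   8.]
38% -82 241 y [-57.  59.] x [-20.   7.]
38% -76 337 y [-65.  65.] x [-19.  12.]
38% -70 188 y [-64.  65.] x [-19.  -1.]
38% -64 143 y [-62.  61.] x [-17.  -2.]
38% -58 117 y [-59.  59.] x [-17.  -3.]
38% -52 137 y [-57.  56.] x [-18.   9.]
38% -46 113 y [-56.  54.] x [-18.  12.]
38% -40 78 y [-53.  52.] x [-16.  11.]
38% -34 189 y [-49.  50.] x [-13.  11.]
38% -28 125 y [-47.  48.] x [-13.  12.]
38% -22 62 y [-45.  42.] x [-13.  -5.]
38% -16 41 y [-33.  30.] x [-12.   9.]
38% -10 30 y [-29.  30.] x [-11.  -4.]
38% -4 50 y [-30.  30.] x [-12.   8.]
38% 2 36 y [-29.  29.] x [-11.  -5.]
38% 8 36 y [-30.  29.] x [-11.   9.]
38% 14 39 y [-28.  28.] x [-11.   2.]
38% 20 7 y [-22.  23.] x [-10.  -9.]
shut -100 16 y [-36.  37.] x [-11.   5.]
shut -94 52 y [-39.  40.] x [-12.   7.]
shut -88 86 y [-42.  41.] x [-20.   6.]
shut -82 163 y [-45.  44.] x [-20.   6.]
shut -76 171 y [-52.  52.] x [-20.   4.]
shut -70 278 y [-60.  60.] x [-19.  12.]
shut -64 207 y [-61.  61.] x [-17.   4.]
shut -58 134 y [-58.  57.] x [-18.  -3.]
shut -52 147 y [-52.  52.] x [-18.   9.]
shut -46 125 y [-48.  49.] x [-18.  13.]
shut -40 88 y [-44.  44.] x [-15.  13.]
shut -34 202 y [-37.  37.] x [-13.  13.]
shut -28 122 y [-34.  31.] x [-14.   9.]
shut -22 68 y [-29.  28.] x [-14.  12.]
shut -16 41 y [-17.  17.] x [-12.  10.]
shut -10 34 y [-13.  13.] x [-12.  -3.]
shut -4 34 y [-13.  12.] x [-12.  -4.]
shut 2 37 y [-13.  14.] x [-11.   3.]
shut 8 38 y [-13.  13.] x [-12.   2.]
shut 14 31 y [-11.  13.] x [-12.  -5.]
shut 20 8 y [-11.   5.] x [-11.  -5.]
```

View pics/c14.png

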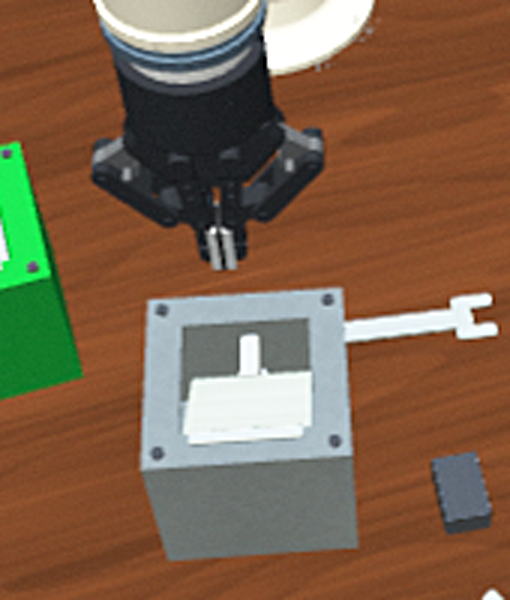

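Plan: turn the tool 90° so its slim side faces the box's y, tilt 15° towards the −x wall, reach in beside the head at y = +27, then sweep the head over towards −y.

Call:
step_arm(
  deltas=[
    [[0,0,0,0,0,-8],[0,0,0,0,0,-16],[0,0,0,0,0,-24],[0,0,0,0,0,-32],[0,0,0,0,0,-40],[0,0,0,0,0,-48],[0,0,0,0,0,-56],[0,0,0,0,0,-64],[0,0,0,0,0,-72],[0,0,0,0,0,-80],[0,0,0,0,0,-88],[0,0,0,0,0,-90]],
  ],
)

```text
time: 25.5
position: [0.4841, -0.1243, 0.2655]
orientation: [3.141, 0.0, 1.322]
ft_force: [0.1, -0.5, -0.7]
grip_width: -0.002
```

Call:
step_arm(
  deltas=[
    [[0,10,0,1.8,7.3,0],[-4,20,0,3.6,14.6,0],[-8,31,0,3.6,14.6,0],[-8,31,-30,3.6,14.6,0],[-8,31,-60,3.6,14.6,0],[-8,31,-80,3.6,14.6,0],[-8,31,-80,3.6,14.6,0],[-8,31,-80,3.6,14.6,0]],
  ],
)

```text
time: 26.3
position: [0.4759, -0.0931, 0.1867]
orientation: [-2.882, 0.001, 1.326]
ft_force: [-0.8, -0.8, 0.8]
grip_width: 0.001
```

Run:
```python
from h import *
from scipy.spatial.transform import Rotation as Ro
s=sensors.read_state(); p=s['position']; Rt=Ro.from_euler('xyz',s['orientation']).as_matrix()
tip=p+.025*Rt[:,2]
a=np.radians(-13.8); B=np.array([[np.cos(a),np.sin(a)],[-np.sin(a),np.cos(a)]])
print(p,s['ft_force'],'tcp bin',B@(p[:2]-[.4885,-.1243]),'tip bin',B@(tip[:2]-[.4885,-.1243]),tip[2]-.125); print('axes bin',np.round(B@Rt[:2],2),np.round(Rt[2],2))
c=cap('scene','s15.png'); 
cv2.imwrite('pics/c15.png',cv2.resize(c['pixels'][110:310,180:350,::-1],(510,600),interpolation=cv2.INTER_CUBIC))
```

```text
[ 0.47593076 -0.09310842  0.18670191] [-0.7874257  -0.81147467  0.8330888 ] tcp bin [-0.01964666  0.02729303] tip bin [-0.02607085  0.02729931] 0.03754140746384402
axes bin [[ 0.    0.97 -0.26]
 [ 1.   -0.    0.  ]] [-0.   -0.26 -0.97]
```

View pics/c15.png

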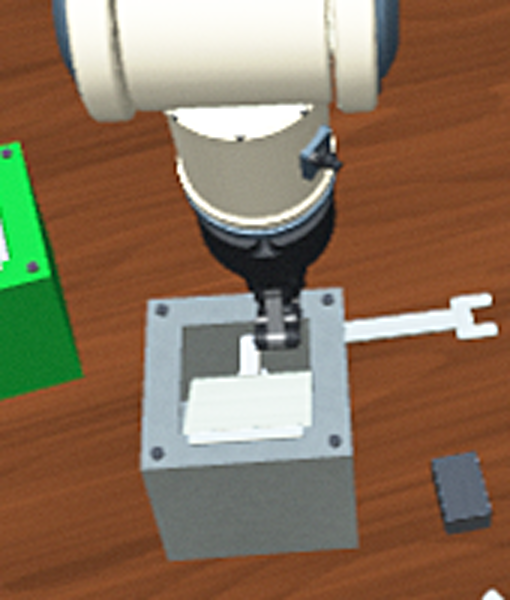

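The pose is as planned: tip at bin (−26, +27). I'll go down gently and check the force.

Call:
step_arm(
  deltas=[
    [[0,0,-20,0,0,0],[0,0,-35,0,0,0],[0,0,-50,0,0,0],[0,0,-60,0,0,0],[0,0,-70,0,0,0],[0,0,-80,0,0,0],[0,0,-88,0,0,0],[0,0,-88,0,0,0]],
  ],
)

```text
time: 27.15
position: [0.4764, -0.0934, 0.098]
orientation: [-2.88, 0.001, 1.326]
ft_force: [0.5, -0.5, 3.8]
grip_width: 0.002
```

```bash
cat > look.py <<'E'
from h import *
import sys
from scipy.spatial.transform import Rotation as Ro
s=sensors.read_state(); p=s['position']; Rt=Ro.from_euler('xyz',s['orientation']).as_matrix()
tip=p+.025*Rt[:,2]
a=np.radians(-13.8); B=np.array([[np.cos(a),np.sin(a)],[-np.sin(a),np.cos(a)]])
print(p,s['ft_force'],'tip bin',B@(tip[:2]-[.4885,-.1243]),tip[2]-.125)
c=cap('scene',sys.argv[1]+'.png'); 
cv2.imwrite('pics/'+sys.argv[1]+'c.png',cv2.resize(c['pixels'][110:310,180:350,::-1],(510,600),interpolation=cv2.INTER_CUBIC))
E
python3 look.py s16
```

```text
[ 0.47638367 -0.0933802   0.09803033] [ 0.5492596  -0.45501329  3.78809355] tip bin [-0.02560884  0.02714113] -0.05111878644059355
```

View pics/s16c.png

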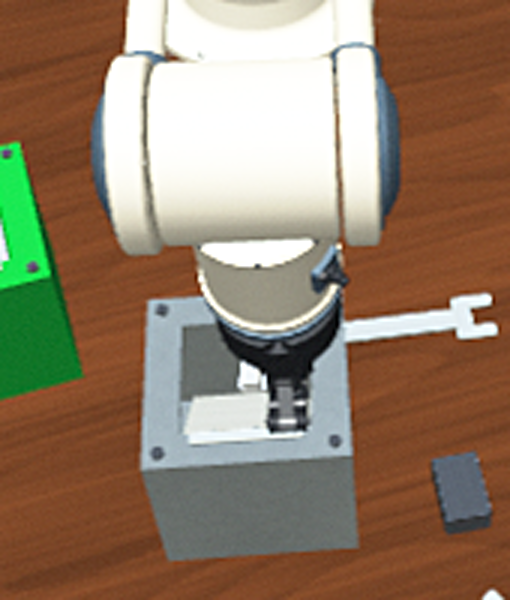

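Call:
step_arm(
  deltas=[
    [[-1,-4,0,0,0,0],[-2,-8,0,0,0,0],[-3,-12,0,0,0,0],[-4,-16,0,0,0,0],[-5,-20,0,0,0,0],[-6,-24,0,0,0,0],[-7,-28,0,0,0,0],[-8,-32,0,0,0,0],[-9,-36,0,0,0,0],[-10,-40,0,0,0,0],[-11,-45,0,0,0,0],[-12,-49,0,0,0,0],[-12,-49,0,0,0,0],[-12,-49,0,0,0,0]],
  ],
)

```text
time: 28.6
position: [0.4643, -0.1434, 0.0981]
orientation: [-2.881, 0.002, 1.326]
ft_force: [0.5, -1.4, 4.7]
grip_width: 0.003
```

```bash
python3 look.py s17
```

```text
[ 0.46425936 -0.14341083  0.09809074] [ 0.45070468 -1.41611048  4.74792169] tip bin [-0.02543474 -0.02436399] -0.051062232289662474
```

View pics/s17c.png

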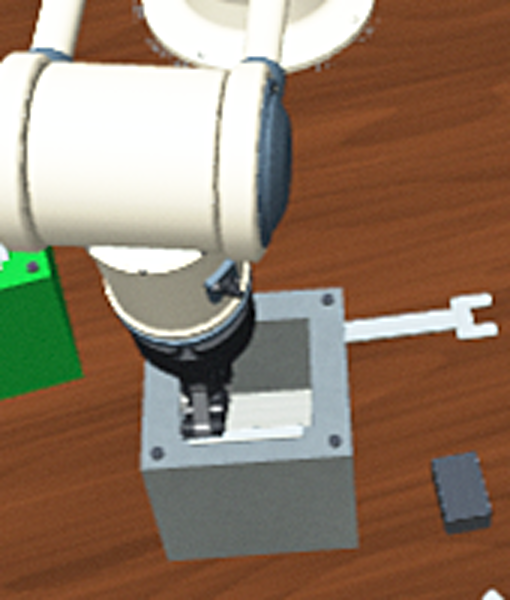

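The head is no longer visible at its old place. I'll raise the tool straight up and look.

Call:
step_arm(
  deltas=[
    [[0,0,10,0,0,0],[0,0,30,0,0,0],[0,0,60,0,0,0],[0,0,95,0,0,0],[0,0,130,0,0,0],[0,0,165,0,0,0],[-30,0,180,0,0,0],[-60,0,180,0,0,0],[-60,0,180,0,0,0]],
  ],
)

```text
time: 29.55
position: [0.4022, -0.1425, 0.279]
orientation: [-2.881, 0.001, 1.325]
ft_force: [1.6, -0.3, 0.1]
grip_width: 0.002
```

```bash
python3 look.py s18
```

```text
[ 0.40219831 -0.14249898  0.27900653] [ 1.64559982 -0.27402725  0.0810117 ] tip bin [-0.08591574 -0.03826388] 0.1298519108583539
```

View pics/s18c.png

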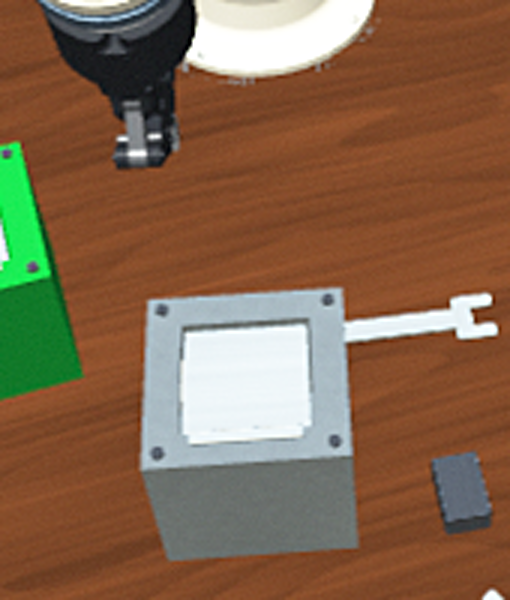

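The flap has shut. I'll verify its level, the jig block and that no pin is lying outside, let it settle briefly, then hand in.

Call:
step_arm(
  deltas=[
    [[0,0,0,0,0,0],[0,0,0,0,0,0],[0,0,0,0,0,0],[0,0,0,0,0,0],[0,0,0,0,0,0],[0,0,0,0,0,0],[0,0,0,0,0,0],[0,0,0,0,0,0],[0,0,0,0,0,0],[0,0,0,0,0,0]],
  ],
)

```text
time: 30.6
position: [0.4041, -0.1423, 0.2775]
orientation: [-2.879, 0.001, 1.326]
ft_force: [-0.3, 0.7, -0.6]
grip_width: -0.001
```

Run:
```python
from h import *
a=np.radians(-13.8); R=np.array([[np.cos(a),np.sin(a)],[-np.sin(a),np.cos(a)]])
c=cap('scene','s19.png'); P,u,v=pts(c)
q=(P[:,:2]-[.4909,-.1243])@R.T
for x0 in range(-40,40,16):
    k=(q[:,0]>x0/1000)&(q[:,0]<(x0+16)/1000)&(np.abs(q[:,1])<.035); print(x0,np.median(P[k,2])*1000-125)
S=P[(np.hypot(P[:,0]-.566,P[:,1]-.145)<.05)&(P[:,2]>.055)&(P[:,2]<.067)];print('block top',np.median(S[:,2]))
print([(r['bbox'],r['score']) for r in nets.look_for('pin','scene')])
s=sensors.read_state(); print(s['time'],s['ft_force'])
```

```text
-40 183.64143967817648
-24 261.10446227698765
-8 315.94072495635294
8 374.92809836878007
24 481.93678554147004
block top 0.06109981174933121
[]
30.7 [-0.23941496  0.43375687  0.3032224 ]
```

View pics/s19.png

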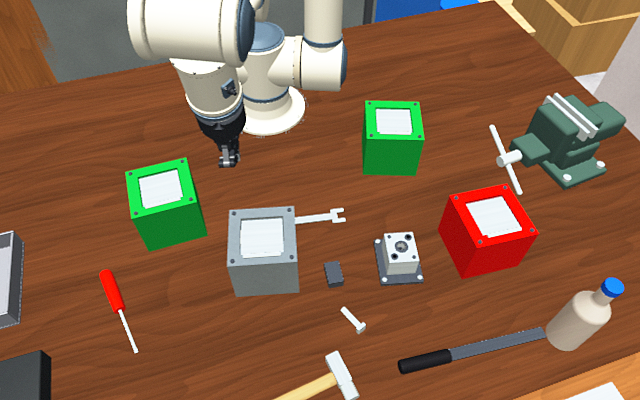

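The level numbers picked up points on the arm above the box, so I'll redo them with a height filter, then hand in.

Run:
```python
from h import *
a=np.radians(-13.8); R=np.array([[np.cos(a),np.sin(a)],[-np.sin(a),np.cos(a)]])
c=np.load('/tmp/scene.npz'); P,u,v=pts(c)
q=(P[:,:2]-[.4909,-.1243])@R.T
ok=True
for x0 in range(-40,40,16):
    k=(q[:,0]>x0/1000)&(q[:,0]<(x0+16)/1000)&(np.abs(q[:,1])<.035)&(P[:,2]<.14); z=np.median(P[k,2])*1000-125; print(x0,k.sum(),z); ok&=abs(z+2.5)<4
print(ok)
if ok: print(ctrl.close_job())
```

```text
-40 209 -3.5702049074617435
-24 235 -3.616893405507753
-8 251 -3.6368812735808547
8 262 -3.768869442376527
24 242 -3.675861950694241
True
the job is handed in; nothing more can be done
None
```

The pin is out of the jig and inside the grey collecting box with the flap shut. The job was handed in at about 31 s of the 72 allowed.

- **Freeing the pin:** I gripped the head and worked it out with to-and-fro twists of up to about 156° while rising about 2 mm per radian. Wrist readings between strokes showed at most about 12.5 N of upward pull. The block top measured 61 mm at every camera check, unchanged from before the pull, so I saw no sign of it lifting.
- **Dropping it in the box:** I pushed the pin through the flap and let go. It did not fall cleanly. It stood leaning on the box wall, with its head wedging the flap about 0.5 rad open. I reached back in with the fingers shut and swept the head sideways, and it fell over.
- **Last checks:** The flap is level, reading 3.6 to 3.8 mm below the top face all across. The block is seated and the wrist force is about zero. The arm is well clear of everything.
- **Checks with limits:** My first flap-level reading was wrong because it picked up points on the arm; I redid it with a height filter. The pin cannot be seen under the shut flap, so I infer it is inside because it shows nowhere else and the flap has closed over it.

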